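# Index the red-capped vial under the carousel reader's head

### The job

Turn the sample carousel by its flat outer rim only, in as many strokes as you like, until the red-capped vial stands centred under the reader's raised blue head, and let go of the platter; then push the head all the way down over that vial. The platter rides on a spring and drags, so lean on the rim firmly enough to carry it round but never with more than 15 N, and never with more than 25 N on the head; do not touch the vials or their nests, and leave the rest of the bench alone.

Things in the scene. Friction and masses are not known exactly. Their poses are not given: they have to be found in the camera images.
- reader: the white fixed stand of the carousel: a round foot 200 mm across and a 34 x 50 mm column, 211 mm tall, that carries the head. Origin on the bench under the platter's axis, z up; the column stands on its front side, 205 mm along its -x axis, and turns with it (the stand is set down at some yaw)
- platter: grey round platter, 330 mm across, 14 mm thick, no end stops. Origin on its axis at bench height (not on the platter), z up, turning with it; the red vial's nest is 65 mm along its -x, the others every 60 degrees. Its smooth dark rubber rim, radius 100 to 165 mm, is free to press on: a fingertip pressed down and swept along an arc about the axis drags it round by friction
- hub: steel spring spindle under the platter, origin on the axis at bench height; it does not turn. Rim face nominally 50 mm above the bench, half a mm or so higher or lower with the unknown load: feel for it. The spring gives 1 mm per 14 N. The bearing drags with a steady 0.4 N m (3 N along the arc at radius 138 mm) and stays where left; rubber grip varies, 9 to 11 N of press carries it
- nest: the six square white nests (34 mm over all, 12 mm tall) and the small steel centre stud (28 mm wide, 20 mm tall) on the platter, turning with it; same origin as the platter; not to be touched
- head (a joint): how far the reader's head has been pushed down its column: 0 raised, 0.040 m fully down; a stiff slide that needs about 4 N to move and stays where it is left
- head_mouth (a point): the centre of the open lower end of the head's sleeve (blue tube, inner diameter 34 mm, outer 42 mm), 120 mm above the bench when raised; 65 mm in front of the platter's axis. It goes over the top 20 mm of a vial when down, and jams on a vial more than about 3 mm off centre. A 24 mm wide white arm joins it to the column at 149 to 165 mm above the bench (when raised)
- head_pad (a point): the centre of the top of the black push pad (34 mm wide) over the sleeve, 183 mm above the bench when raised, 143 mm when down
- vial_red: the marked sample: 28 mm wide, 50 mm tall amber glass vial with a red cap and a red band, standing in a nest with about 1 mm of play, its foot 50 mm above the bench; origin at the centre of its underside, z up
- vial_white: a 28 mm wide, 50 mm tall amber glass sample vial with a white cap and a paper band, standing in one of the platter's six nests; origin at the centre of its underside, z up
- vial_black: a 28 mm wide, 50 mm tall amber glass sample vial with a black cap and a paper band, standing in one of the platter's six nests; origin at the centre of its underside, z up
- vial_blue: a 28 mm wide, 50 mm tall amber glass sample vial with a blue cap and a paper band, standing in one of the platter's six nests; origin at the centre of its underside, z up
- vial_grey: a 28 mm wide, 50 mm tall amber glass sample vial with a grey cap and a paper band, standing in one of the platter's six nests; origin at the centre of its underside, z up
- vial_ivory: a 28 mm wide, 50 mm tall amber glass sample vial with an ivory cap and a paper band, standing in one of the platter's six nests; origin at the centre of its underside, z up
- beaker_green: bystander: green glass beaker, 72 mm wide, 95 mm tall; origin at the centre of its underside
- beaker_clear: bystander: clear glass beaker, 72 mm wide, 95 mm tall; origin at the centre of its underside
- bottle_amber: bystander: amber bottle with black cap, 68 mm wide, 150 mm tall; origin at the centre of its underside
- handmeter: bystander: grey and blue hand-held meter, 190 x 85 x 33 mm, lying flat, long side along its x; origin at the centre of its underside
There are look-alikes about, which are no part of the job. Of the things like the vial_red, leave any that is green; of the rest the smaller one is meant. What is shaped like the vial_white but green or turquoise is not meant.

How it is judged:
By the outcome, as a careful person would: the job done as asked, in the order asked, and still so for the second after the job is handed in, with the robot touching nothing.
It also fails if it takes over 72 s, if anything falls off the work surface, if the arm or the gripper's body presses on something with over 40 N, if the wrist force passes 120 N, or if a joint passes its speed limit or range.

### The arm

A 7-joint arm with a two-finger parallel gripper is mounted at the origin on the work surface. World frame = base frame: x ahead of the robot, y to its left, z up, the work surface at z = 0. Lengths are in m, angles in rad, forces in N, time in s.
With the tool pointing down it reaches from about 0.4 to 0.9 m from the base axis. Payload 5.5 kg.
Tool frame: the origin (TCP) lies midway between the tips of the shut fingers; the grasp point (between the pads) lies 19 mm behind it (manip.grip_depth is the distance from the TCP to the grasp point, in m); z points along the fingers, x is the direction in which the jaws open and shut, and the axes are right-handed (so a half turn about z gives the same grasp; the last joint's range is limited). The gripper opens to 92 mm and grips with 3 to 60 N. Pads are 19 mm wide; open, the fingers measure 130 mm over their backs; the gripper's body (75 mm by 190 mm) begins 47 mm behind the grasp point.
Start: joints at [1.442, 0.501, -0.427, 1.55, 0.221, 1.138, -0.21], TCP at [0.248, -0.601, 0.227] pointing down, gripper open.
Joint ranges: [-2.88, 2.88], [-0.31, 2.03], [-1.54, 1.56], [0.2, 2.42], [-1.41, 4.55], [0.19, 2.02], [-2.57, 2.57]. Speed limits (rad/s): [2.57, 2.57, 3.14, 3.14, 3.14, 3.14, 3.14].

### API

Orientations are given as a unit quaternion [x, y, z, w].
In Python, from bench import manip, effector, viewer gives the robot as it stands. Calls block until the motion is done:
- manip.move_pose(position, orientation): joint-space move of the TCP to a pose.
- manip.servo_line(position, ori=None, vel=0.15): straight line of the TCP; ori=None keeps the orientation; vel is the mean speed in m/s.
- manip.movej(angles): joint-space move.
- effector.open_jaws() and effector.close(f_grip=None): open the fingers fully, or close them until they stop; f_grip is the grip in N (None keeps the last).
- manip.sleep(seconds).
- manip.solve_ik(position, orientation): joint angles nearest the present ones, or None.
- viewer.get_image(name): name is "scene" or "side" or "wrist"; returns the picture (400x640x3 uint8, red, green, blue); there is no depth.
- viewer.get_calibration(name): a dict with "vfov" (degrees; the focal length in pixels is half the picture's height over the tangent of half this angle, whatever the lens; pixels are square), "cx", "cy" (the principal point, pixels), "dist_coeffs" ([k1, k2, p1, p2, k3] as OpenCV has them; the pictures are not rectified), "eye" and "attitude" of the camera in the world. Camera axes: x right, y down, z forward; pixel columns grow to the right and rows downward; lengths in m; the calibration is good to about 2 mm. A picture is of the moment at which its call begins: read the wrist's pose just before it. get_calibration takes no time and is no camera call; for the wrist camera it gives the pose at the moment of the call.
A pose or a line that the arm cannot do raises manip.PlanningError and nothing moves.
- manip.hand_in(): hands the job in, once; it reports no verdict.
Readings, each from a call of its own:
- manip.current_clock(): time.
- manip.current_q(): joint angles.
- manip.current_joint_velocities(): joint speeds.
- manip.current_tau(): joint torques, N m.
- manip.current_tool_pos(): TCP position.
- manip.current_tcp_rot(): TCP orientation.
- manip.current_force(): force on the tool from outside, world axes, zero at the start.
- manip.current_wrist_torque(): the same for the moment, N m.
- manip.current_finger_gap(): finger opening in m.
Only numpy, scipy, OpenCV 4.12 (cv2) and the standard library are available. Lean on these libraries where they do the work, as an engineer would, in place of code of your own. Each camera call takes 0.05 s, during which the arm holds its last target.

## Working session

There is one attempt and no reset: what is moved stays moved. The work goes in short steps, each a Python script; the robot and the scene stay as the last script left them, time stands still between calls to the robot, and variables do not carry over. Pictures are saved under pics/ and viewed, and the job is handed in when it is done.

```bash
ls; mkdir -p pics; python3 - <<'E'
from bench import manip, effector, viewer
import cv2
for n in ["scene","side","wrist"]:
    im=viewer.get_image(n); cv2.imwrite(f"pics/{n}0.png",im[:,:,::-1]); c=viewer.get_calibration(n); print(n,c)
print(manip.current_clock(),manip.current_tool_pos(),manip.current_tcp_rot(),manip.current_force(),manip.current_finger_gap())
E
```

```text
pics
scene {'vfov': 43.24144600876037, 'cx': 326.033889566621, 'cy': 200.66491051793614, 'dist_coeffs': array([-0.07177305,  0.        ,  0.        ,  0.        ,  0.        ]), 'eye': array([1.24936246, 0.96997086, 0.87431428]), 'attitude': array([ 0.28554781,  0.82553331, -0.46397525, -0.14725549])}
side {'vfov': 47.534410931659124, 'cx': 320.34855289299304, 'cy': 197.51990955166247, 'dist_coeffs': array([0.02750001, 0.        , 0.        , 0.        , 0.        ]), 'eye': array([ 0.24733176, -0.882376  ,  0.7986665 ]), 'attitude': array([ 0.87666717, -0.11628246,  0.07158213, -0.46131232])}
wrist {'vfov': 58.45080464269293, 'cx': 314.0106137081261, 'cy': 198.2370145705356, 'dist_coeffs': array([-0.07265562,  0.        ,  0.        ,  0.        ,  0.        ]), 'eye': array([ 0.31103686, -0.57340448,  0.3828556 ]), 'attitude': array([ 0.82434071, -0.55113497, -0.07271973,  0.10688531])}
0.15 [ 0.24796296 -0.6002686   0.22590484] [ 8.31227354e-01 -5.55932120e-01 -6.07931102e-04 -4.39755922e-04] [ 0.46085635 -0.129504   -0.29085536] 0.09172579863043055
```

View pics/scene0.png

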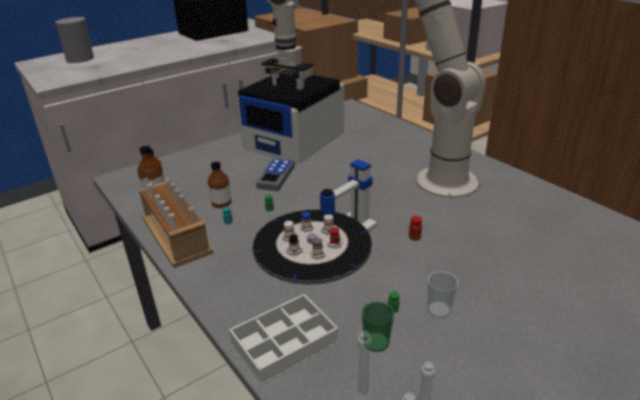

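View pics/side0.png

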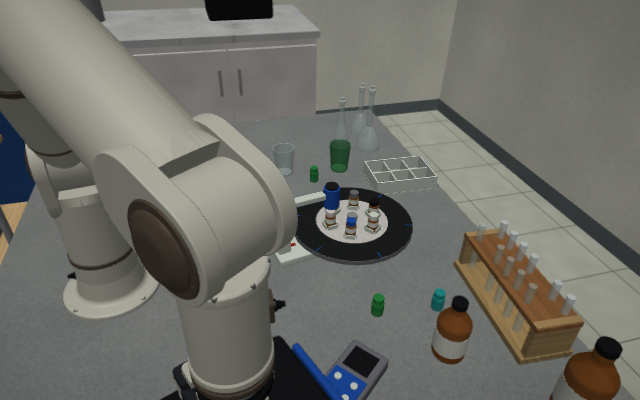

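View pics/wrist0.png

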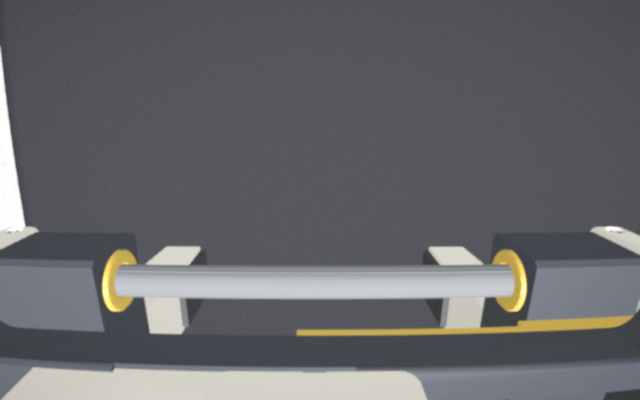

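The scene view shows the platter centred near (312,242), with the head to its right at (328,200) and its column near (360,195). Candidates for vial_red:
- red vial on the platter (335,236)
- larger red one on the bench (415,228)
- green ones at (268,202) and (393,300)

The turquoise one at (227,215) resembles vial_white. I choose the one on the platter and check it in a crop.

```bash
python3 - <<'E'
import cv2
a=cv2.imread("pics/scene0.png")[150:290,240:440]; cv2.imwrite("pics/scene0c.png",cv2.resize(a,None,fx=4,fy=4,interpolation=cv2.INTER_CUBIC))
a=cv2.imread("pics/side0.png")[165:275,265:425]; cv2.imwrite("pics/side0c.png",cv2.resize(a,None,fx=5,fy=5,interpolation=cv2.INTER_CUBIC))
E
```

```text
(no output)
```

View pics/scene0c.png

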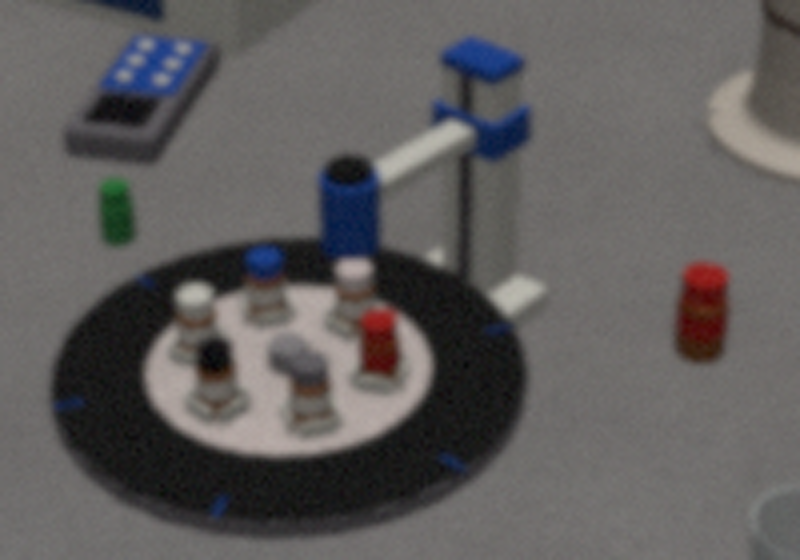

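View pics/side0c.png

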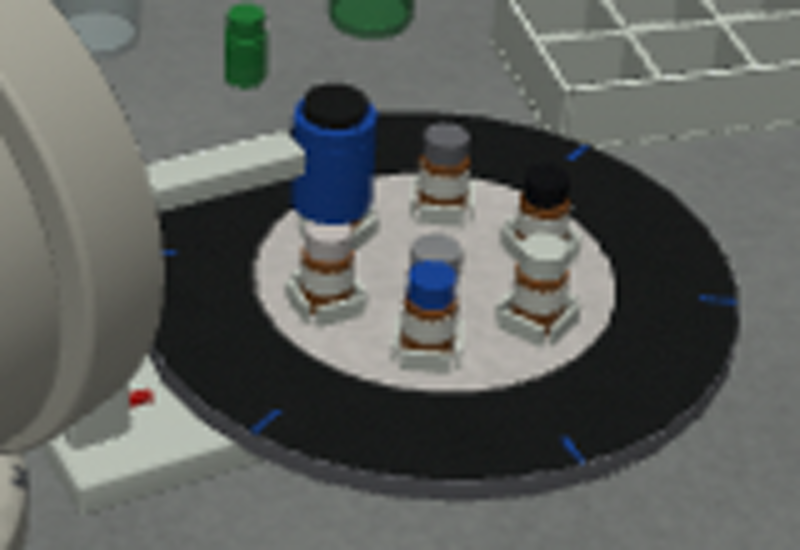

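```bash
cat > h.py <<'E'
import numpy as np, cv2
from scipy.spatial.transform import Rotation as R
from scipy.optimize import least_squares
def K(c): 
    f=200/np.tan(np.radians(c['vfov'])/2); return np.array([[f,0,c['cx']],[0,f,c['cy']],[0,0,1]])
def proj(c,P):
    Rm=R.from_quat(c['attitude']).as_matrix(); p=(np.atleast_2d(P)-c['eye'])@Rm
    return cv2.projectPoints(p.reshape(-1,1,3),np.zeros(3),np.zeros(3),K(c),np.array(c['dist_coeffs']))[0].reshape(-1,2)
def back(c,uv,z):
    u=cv2.undistortPointsIter(np.array(uv,float).reshape(-1,1,2),K(c),np.array(c['dist_coeffs']),np.eye(3),np.eye(3),(3,50,1e-9)).reshape(-1,2) if False else cv2.undistortPoints(np.array(uv,float).reshape(-1,1,2),K(c),np.array(c['dist_coeffs'])).reshape(-1,2)
    d=np.c_[u,np.ones(len(u))]@R.from_quat(c['attitude']).as_matrix().T
    return c['eye']+d*((z-c['eye'][2])/d[:,2])[:,None]
E
python3 - <<'E'
from h import *
from bench import viewer
cs={n:viewer.get_calibration(n) for n in("scene","side")}
S=lambda x,y:(240+(x+.5)/4-.5,150+(y+.5)/4-.5); D=lambda x,y:(265+(x+.5)/5-.5,165+(y+.5)/5-.5)
caps={'red':(379,318),'grey':(309,365),'black':(214,348),'w1':(195,292),'blue':(265,255),'w2':(354,268)}
capd={'grey':(446,133),'black':(545,175),'w1':(545,245),'blue':(433,272),'w2':(328,235)}
A=back(cs['scene'],[S(*v) for v in caps.values()],.1);B=back(cs['side'],[D(*v) for v in capd.values()],.1)
print(dict(zip(caps,A.round(4).tolist())));print(dict(zip(capd,B.round(4).tolist())))
print('mean scene',A.mean(0))
for n,P in(('s',A),('d',B)):
    r=least_squares(lambda q:np.hypot(P[:,0]-q[0],P[:,1]-q[1])-.065,P.mean(0)[:2]); print(n,r.x,np.abs(r.fun).max()); 
    print(np.degrees(np.arctan2(P[:,1]-r.x[1],P[:,0]-r.x[0])).round(1))
print('pad',back(cs['scene'],[S(349,165)],.183),back(cs['side'],[D(335,105)],.183))
rs=back(cs['scene'],[S(55,390),S(523,375),S(290,238),S(290,518)],.05)
rd=back(cs['side'],[D(738,300),D(450,480),D(430,112)],.05)
for P in(rs,rd): 
    r=least_squares(lambda q:np.hypot(P[:,0]-q[0],P[:,1]-q[1])-.165,P.mean(0)[:2]);print('rim',r.x,r.fun)
print('column top', back(cs['scene'],[S(483,58)],.211))
print('foot corners',back(cs['side'],[D(90,505)],.0),back(cs['scene'],[S(545,290)],0))
for n,p in(('green beaker',(377,345)),('clear',(440,308)),('redbig',(415,237)),('green1',(268,209)),('green2',(393,309)),('meter',(275,178)),('amber',(220,203)),('tur',(227,221))):print(n,back(cs['scene'],[p],0).round(3))
E
```

```text
{'red': [0.5722, 0.0951, 0.1], 'grey': [0.6401, 0.1081, 0.1], 'black': [0.6773, 0.0536, 0.1], 'w1': [0.6505, -0.0087, 0.1], 'blue': [0.5865, -0.016, 0.1], 'w2': [0.5482, 0.0367, 0.1]}
{'grey': [0.6346, 0.106, 0.1], 'black': [0.6734, 0.0537, 0.1], 'w1': [0.65, -0.0065, 0.1], 'blue': [0.5859, -0.0142, 0.1], 'w2': [0.543, 0.0297, 0.1]}
mean scene [0.61244863 0.04480901 0.1       ]
s [0.61328837 0.04540836] 0.003131629580073042
[ 129.6   66.9    7.3  -55.5 -113.6 -172.4]
d [0.60839808 0.04561371] 0.002296520680805242
[  66.5    7.1  -51.4 -110.6 -166.3]
pad [[0.5495107 0.0355703 0.183    ]] [[0.54295472 0.02617384 0.183     ]]
rim [0.61064811 0.04268967] [-0.00416457 -0.0041323  -0.00426594 -0.00315484]
rim [0.60877441 0.04488718] [ 2.50474732e-05 -5.92837569e-04 -5.90781810e-04]
column top [[0.41459937 0.01622647 0.211     ]]
foot corners [[ 0.40050304 -0.03349839  0.        ]] [[0.36286099 0.0335159  0.        ]]
green beaker [[0.693 0.401 0.   ]]
clear [[0.493 0.41  0.   ]]
redbig [[0.326 0.164 0.   ]]
green1 [[ 0.581 -0.242  0.   ]]
green2 [[0.585 0.34  0.   ]]
meter [[ 0.452 -0.401  0.   ]]
amber [[ 0.685 -0.375  0.   ]]
tur [[ 0.717 -0.264  0.   ]]
```

```bash
cat >> h.py <<'E'
def quat(a):
    ca,sa=np.cos(a),np.sin(a)
    return R.from_matrix(np.array([[ca,sa,0],[sa,-ca,0],[0,0,-1]])).as_quat()
def snap(n,name,box=None,s=1):
    from bench import viewer
    c=viewer.get_calibration(n); im=viewer.get_image(n)[:,:,::-1]; cv2.imwrite(f"pics/{name}.png",im)
    return c,im
E
python3 - <<'E'
from h import *
from bench import manip,effector,viewer
c=viewer.get_calibration("wrist"); T=R.from_quat(manip.current_tcp_rot()); p=manip.current_tool_pos()
print('cam in tool',T.inv().apply(c['eye']-p),(T.inv()*R.from_quat(c['attitude'])).as_matrix().round(3))
for a in(0,-.3,.3):
  for P in([.6,-.15,.45],[.58,-.15,.42]):print(a,P,manip.solve_ik(P,quat(a)))
for th in np.radians([-90,-60,-30,0,30,60,90]):
  P=[.61+.138*np.cos(th),.0445+.138*np.sin(th),.06]
  for a in np.radians([-60,-30,0,30,60,90]):
    s=manip.solve_ik(P,quat(a)); print(int(np.degrees(th).round()),int(np.degrees(a).round()),None if s is None else np.round(s,2))
E
```

```text
cam in tool [-0.00097694 -0.06856116 -0.15694569] [[ 1.     0.    -0.001]
 [-0.     0.967  0.256]
 [ 0.001 -0.256  0.967]]
0 [0.6, -0.15, 0.45] [ 0.90040967  0.47133239 -1.07670785  1.28413114  0.41171259  1.61618878
 -0.10680061]
0 [0.58, -0.15, 0.42] [ 0.94152327  0.42409482 -1.048079    1.3934288   0.36489708  1.5293822
 -0.08134222]
-0.3 [0.6, -0.15, 0.45] [ 0.87588064  0.45254536 -1.02462936  1.28489858  0.38319276  1.60653527
 -0.38615889]
-0.3 [0.58, -0.15, 0.42] [ 0.91560534  0.40707701 -0.99963527  1.39417691  0.34000263  1.52140886
 -0.36206504]
0.3 [0.6, -0.15, 0.45] [ 0.92352978  0.49200356 -1.12955192  1.28342316  0.44208739  1.62717234
  0.17132088]
0.3 [0.58, -0.15, 0.42] [ 0.9659175   0.44255664 -1.09643719  1.39274103  0.39105832  1.53832416
  0.19844732]
-90 -60 [ 0.58  0.71 -0.65  1.75  0.54  0.87 -1.36]
-90 -30 [ 0.65  0.74 -0.75  1.74  0.62  0.91 -0.9 ]
-90 0 [ 0.7   0.78 -0.84  1.74  0.71  0.95 -0.43]
-90 30 [ 0.74  0.82 -0.91  1.74  0.77  0.98  0.05]
-90 60 [ 0.77  0.84 -0.96  1.74  0.81  1.    0.55]
-90 90 [ 0.78  0.85 -0.97  1.74  0.82  1.01  1.07]
-60 -60 [ 
[... 1101 characters left out ...]
0 60 [ 0.38  1.05 -1.03  1.39  0.92  1.21  0.31]
30 90 [ 0.4   1.08 -1.08  1.39  0.97  1.24  0.81]
60 -60 [ 0.2   0.86 -0.74  1.52  0.65  1.02 -1.76]
60 -30 [ 0.21  0.87 -0.76  1.52  0.66  1.03 -1.25]
60 0 [ 0.23  0.89 -0.8   1.52  0.7   1.04 -0.75]
60 30 [ 0.28  0.93 -0.9   1.51  0.78  1.09 -0.27]
60 60 [ 0.31  0.96 -0.96  1.51  0.84  1.12  0.22]
60 90 [ 0.34  0.99 -1.02  1.51  0.9   1.16  0.71]
90 -60 [ 0.22  0.79 -0.8   1.69  0.68  0.96 -1.88]
90 -30 [ 0.23  0.8  -0.81  1.69  0.69  0.96 -1.37]
90 0 [ 0.19  0.77 -0.75  1.69  0.64  0.94 -0.81]
90 30 [ 0.19  0.77 -0.74  1.69  0.63  0.93 -0.28]
90 60 [ 0.21  0.79 -0.78  1.69  0.66  0.95  0.22]
90 90 [ 0.23  0.8  -0.82  1.69  0.7   0.97  0.72]
```

```bash
python3 - <<'E'
from h import *
from bench import manip,effector,viewer
try:
  manip.move_pose([.595,.01,.445],quat(0))
except manip.PlanningError as e: print(e); raise
effector.close(20)
manip.sleep(.3)
c,im=snap("wrist","w1"); print(manip.current_clock(),manip.current_tool_pos(),manip.current_force(),manip.current_finger_gap())
cv2.imwrite("pics/w1c.png",cv2.resize(im[:, 100:540],(792,720),interpolation=cv2.INTER_CUBIC)[:600])
E
```

```text
4.5417 [0.59501511 0.00998897 0.44501389] [-0.54198118  0.24114965  0.30402204] 0.0008005213880091406
```

View pics/w1c.png

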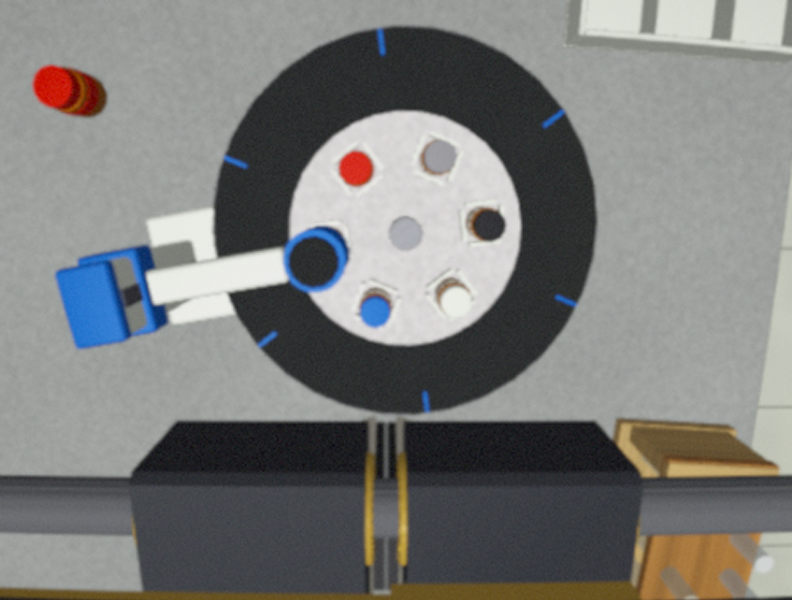

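The wrist view from above shows:
- platter axis (stud) at crop (406,233)
- red cap (356,168)
- blue head with black pad (315,259), arm running left to the column
- larger red look-alike off the platter at (60,88)

I'll fit the geometry from these.

```bash
python3 - <<'E'
from h import *
from bench import viewer
c=viewer.get_calibration("wrist"); im=cv2.imread("pics/w1.png")
W=lambda x,y:(100+(x+.5)/1.8-.5,(y+.5)/1.8-.5)
B=lambda L,z:back(c,[W(*p) for p in L],z)
# outer rim by radial search from centre
g=cv2.GaussianBlur(cv2.cvtColor(im,cv2.COLOR_BGR2GRAY).astype(np.float32),(3,3),0)
c0=B([(406,233)],.07)[0]; print('stud',c0)
def ring(r0,z,lo,hi,sgn,angs,ctr):
    pts=[]
    for t in angs:
        rr=np.arange(lo,hi,.0004); P=np.c_[ctr[0]+rr*np.cos(t),ctr[1]+rr*np.sin(t),np.full(len(rr),z)]
        uv=proj(c,P); v=cv2.remap(g,uv[:,0].astype(np.float32).reshape(1,-1),uv[:,1].astype(np.float32).reshape(1,-1),cv2.INTER_LINEAR).ravel()
        d=np.gradient(v)*sgn; i=d.argmax(); pts.append(P[i])
    P=np.array(pts); r=least_squares(lambda q:np.hypot(P[:,0]-q[0],P[:,1]-q[1])-q[2],[*ctr[:2],r0],loss='soft_l1',f_scale=.001)
    return r.x,np.abs(r.fun).mean()
angs=np.radians([a for a in range(-60,165,3)])
print('inner',ring(.1,.05,.088,.112,-1,angs,c0)); print('outer',ring(.165,.05,.15,.178,1,angs,c0))
caps=dict(red=(356,168),grey=(438,156),black=(489,224),white=(456,299),blue=(376,310))
P=B(caps.values(),.1); r=least_squares(lambda q:np.hypot(P[:,0]-q[0],P[:,1]-q[1])-.065,c0[:2]);print('caps',r.x,r.fun)
ax=r.x
A=lambda P:np.degrees(np.arctan2(P[:,1]-ax[1],P[:,0]-ax[0])).round(1)
print(dict(zip(caps,A(P)))); print('ticks',A(B([(381,41),(553,118),(566,300),(426,401),(268,339),(235,161)],.05)))
pad=B([(315,259)],.183);print('pad',pad,A(pad),np.hypot(*(pad[0,:2]-ax)))
e=B([(150,278),(283,249),(150,304),(290,283)],.165); print(np.degrees(np.arctan2(*(e[1]-e[0])[[1,0]])),np.degrees(np.arctan2(*(e[3]-e[2])[[1,0]])))
E
python3 - <<'E'
import cv2
im=cv2.imread("pics/w1.png");cv2.imwrite("pics/w1d.png",cv2.resize(im[60:200,120:320],None,fx=4,fy=4,interpolation=cv2.INTER_CUBIC))
E
```

```text
stud [0.61098391 0.04356496 0.07      ]
inner (array([0.61044964, 0.04275972, 0.09848777]), np.float64(0.00030443127593120754))
outer (array([0.61059391, 0.04329595, 0.16252737]), np.float64(0.00032258328975155124))
caps [0.61003911 0.04384772] [-0.00199155 -0.00137527 -0.00061421 -0.00134094 -0.00204943]
{'red': np.float64(127.1), 'grey': np.float64(68.2), 'black': np.float64(7.8), 'white': np.float64(-51.2), 'blue': np.float64(-111.7)}
ticks [  97.3   37.2  -22.5  -82.2 -141.9  157.6]
pad [[0.54853871 0.03459986 0.183     ]] [-171.4] 0.06219182260535227
11.708042026747641 8.240486625410293
```

View pics/w1d.png

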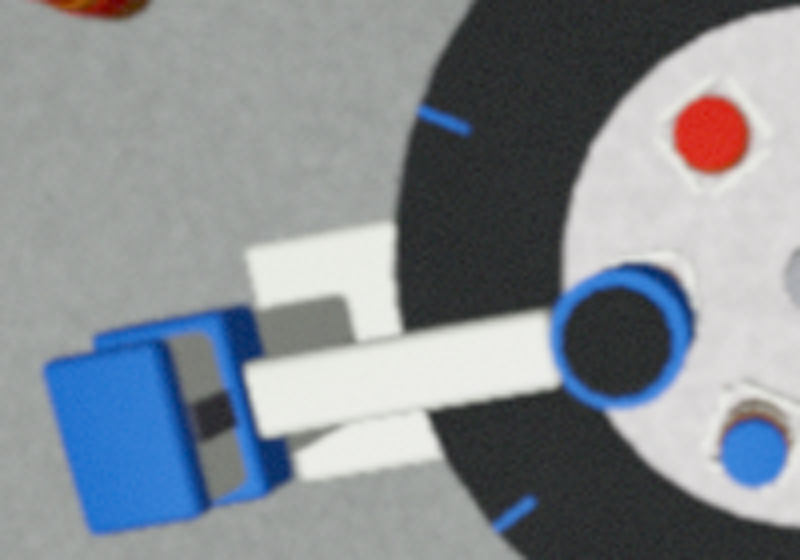

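```bash
python3 - <<'E'
from h import *
from bench import viewer
c=viewer.get_calibration("wrist")
W=lambda x,y:(100+(x+.5)/1.8-.5,(y+.5)/1.8-.5); V=lambda x,y:(120+(x+.5)/4-.5,60+(y+.5)/4-.5)
ang=lambda p,q,z:(lambda e:np.degrees(np.arctan2(e[1,1]-e[0,1],e[1,0]-e[0,0])))(back(c,[V(*p),V(*q)],z))
print('arm',ang((245,365),(550,310),.165),ang((262,437),(560,387),.165),'plate',ang((245,248),(395,222),.01),ang((300,480),(440,457),.01),
 'top',ang((45,365),(165,340),.211),ang((92,535),(208,515),.211),'perp',ang((92,535),(45,365),.211)-90,ang((208,515),(165,340),.211)-90)
caps=[(356,168),(438,156),(489,224),(456,299),(376,310)]
tick_in=[(384,53),(544,125),(556,296),(425,392),(276,333),(246,166)];tick_out=[(379,29),(563,111),(576,304),(427,411),(260,345),(225,157)]
def model(q):
    ax,ay,th,dz,ds,px,py=q; c2=dict(c); c2['eye']=c['eye']+[0,0,dz]
    c2['vfov']=c['vfov']*(1+ds)
    t=th-np.arange(5)*np.pi/3; cp=np.c_[ax+.065*np.cos(t),ay+.065*np.sin(t),np.full(5,.1)]
    t=th-np.pi/6-np.arange(6)*np.pi/3; to=np.c_[ax+.165*np.cos(t),ay+.165*np.sin(t),np.full(6,.05)]
    return np.r_[(proj(c2,cp)-[W(*p) for p in caps]).ravel(),(proj(c2,to)-[W(*p) for p in tick_out]).ravel(),
      (proj(c2,[[ax,ay,.07]])-[W(406,233)]).ravel(),(proj(c2,[[px,py,.183]])-[V(615,342)]).ravel(),dz/.003*.5, ds/.005*.5]
r=least_squares(model,[.61,.044,np.radians(127.5),0,0,.548,.034]); q=r.x
print(q,np.degrees(q[2]),r.fun.round(2)); d=q[5:]-q[:2]; print('pad ang',np.degrees(np.arctan2(d[1],d[0])),np.hypot(*d))
E
```

```text
arm 9.661292585663203 9.21616273863394 plate 8.842183093661063 9.143717112237269 top 10.593567027918835 9.515346153281293 perp 9.02861768066144 8.385433568528356
[0.61112119 0.04438584 2.22813225 0.00516999 0.00894643 0.54576587
 0.03300142] 127.66257426645073 [-0.14 -0.06  0.97  0.18  0.04  0.28 -0.18  0.62 -0.11  0.37  0.09 -0.38
 -0.34 -0.48 -0.23 -0.3   0.25 -0.19 -0.24 -0.05 -0.07  0.01 -0.13 -0.06
 -0.    0.    0.86  0.89]
pad ang -170.1186459112288 0.0663394566027842
```

```bash
cat >> h.py <<'E'
AX=np.array([.6111,.0443]); RR=.138
def rim(th,z): 
    t=np.radians(th); return [AX[0]+RR*np.cos(t),AX[1]+RR*np.sin(t),z], quat(t-np.pi/2)
E
python3 - <<'E'
from h import *
from bench import manip
for th in range(-10,70,10): 
    s=manip.solve_ik(*rim(th,.05)); print(th,None if s is None else np.round(s,2))
p,q=rim(-5,.16); manip.move_pose(p,q)
p,q=rim(-5,.060); manip.servo_line(p,q,.1)
manip.sleep(.3); f0=manip.current_force(); print('bias',f0,manip.current_clock())
z=.0545
while z>.0475:
    manip.servo_line([p[0],p[1],z],q,.02); manip.sleep(.1); f=manip.current_force()-f0
    print(round(z,5),manip.current_tool_pos()[2].round(5),f.round(2))
    if f[2]>2: break
    z-=.0006
print(manip.current_clock())
np.save('f0.npy',f0)
E
```

```text
-10 [ 0.35  0.94 -0.71  1.37  0.64  1.07 -2.21]
0 [ 0.33  0.95 -0.74  1.36  0.67  1.08 -2.08]
10 [ 0.31  0.96 -0.77  1.36  0.69  1.09 -1.95]
20 [ 0.3   0.97 -0.79  1.37  0.72  1.1  -1.83]
30 [ 0.29  0.97 -0.82  1.4   0.74  1.1  -1.7 ]
40 [ 0.28  0.97 -0.85  1.43  0.77  1.1  -1.58]
50 [ 0.28  0.96 -0.88  1.47  0.79  1.1  -1.46]
60 [ 0.29  0.95 -0.91  1.51  0.82  1.09 -1.34]
bias [-0.33807031  0.90693118 -0.37509398] 7.4
0.0545 0.05444 [ 0.49 -0.65  1.24]
0.0539 0.05397 [ 0.2  -0.97  1.58]
0.0533 0.05327 [-0.04 -0.89  0.19]
0.0527 0.05267 [ 0.91 -0.63  0.71]
0.0521 0.05207 [ 0.77 -1.03 -0.02]
0.0515 0.05151 [ 0.95 -0.84  0.19]
0.0509 0.05091 [ 0.64 -1.31  0.34]
0.0503 0.0503 [ 0.35 -1.25  0.36]
0.0497 0.04992 [ 0.23 -1.23  1.04]
0.0491 0.04942 [-0.22 -0.92  3.99]
11.075
```

```bash
cat >> h.py <<'E'
def favg(n=8,dt=.02):
    from bench import manip
    F=[]; Z=[]
    for _ in range(n): manip.sleep(dt); F.append(manip.current_force()); Z.append(manip.current_tool_pos()[2])
    return np.mean(F,0),np.mean(Z)
E
python3 - <<'E'
from h import *
from bench import manip
p,q=rim(-5,0)
manip.servo_line([p[0],p[1],.0515],q,.02); f0,z=favg(15); np.save('f0.npy',f0); print(f0,z)
for z in(.0491,.0487,.0484):
    manip.servo_line([p[0],p[1],z],q,.02); f,za=favg(8); print(z,za.round(5),(f-f0).round(2))
    if (f-f0)[2]>9.3: break
print(manip.current_clock())
E
```

```text
[ 0.36631707 -0.13520526  0.11737925] 0.051079371190124255
0.0491 0.04958 [-0.17  0.25  2.85]
0.0487 0.04918 [0.59 0.35 4.85]
0.0484 0.04892 [0.91 0.1  5.64]
12.7583
```

```bash
cat > stroke.py <<'E'
from h import *
from bench import manip
import sys
f0=np.load('f0.npy')
def press(th,z,Ft=10.0):
    for k in range(6):
        p,q=rim(th,z); manip.servo_line(p,q,.02); f,za=favg(8); F=(f-f0)[2]
        print('press',round(z,5),za.round(5),(f-f0).round(2))
        if abs(F-Ft)<.6: return z
        z-=np.clip((Ft-F)/8/1000,-.0005,.0005)
    return z
def sweep(t0,t1,z,step,Ft=10.0,vel=.05):
    n=int(np.ceil(abs(t1-t0)/step))
    for t in np.linspace(t0,t1,n+1)[1:]:
        p,q=rim(t,z); manip.servo_line(p,q,vel); f,za=favg(5,.016); F=(f-f0)[2]
        tt=np.radians(t); ft=(f-f0)@[-np.sin(tt),np.cos(tt),0]; fr=(f-f0)@[np.cos(tt),np.sin(tt),0]
        print(round(t,1),round(z,5),za.round(5),'Fz',F.round(2),'tan',ft.round(2),'rad',fr.round(2))
        if F>13.5: print('stop'); break
        z-=np.clip((Ft-F)*.5/8/1000,-.0003,.0003)
    return t,z
def lift(t,z=.075):
    p=manip.current_tool_pos(); q=rim(t,0)[1]; manip.servo_line([p[0],p[1],z],q,.08)
E
python3 - <<'E'
from stroke import *
z=press(-5,.0481)
t,z=sweep(-5,10,z,5)
np.save('st.npy',[t,z]); print(manip.current_clock()); snap('scene','s2')
E
```

```text
press 0.0481 0.04879 [0.55 0.01 6.27]
press 0.04763 0.04854 [ 0.47 -0.16  7.21]
press 0.04729 0.04836 [ 0.14 -0.31  7.87]
press 0.04702 0.04821 [ 0.39 -0.42  8.01]
press 0.04677 0.04809 [-0.24 -0.09  9.16]
press 0.04667 0.04804 [-0.35 -0.28  9.02]
0.0 0.04654 0.04792 Fz 9.29 tan -0.31 rad -0.69
5.0 0.0465 0.04783 Fz 9.68 tan -0.24 rad -1.43
10.0 0.04648 0.04776 Fz 9.73 tan -0.35 rad -1.63
16.4833
```

```bash
python3 - <<'E'
import cv2
a=cv2.imread("pics/scene0.png")[190:290,240:390];b=cv2.imread("pics/s2.png")[190:290,240:390]
cv2.imwrite("pics/s2c.png",cv2.resize(cv2.hconcat([a,b]),(800,267),interpolation=cv2.INTER_CUBIC))
E
```

```text
(no output)
```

View pics/s2c.png

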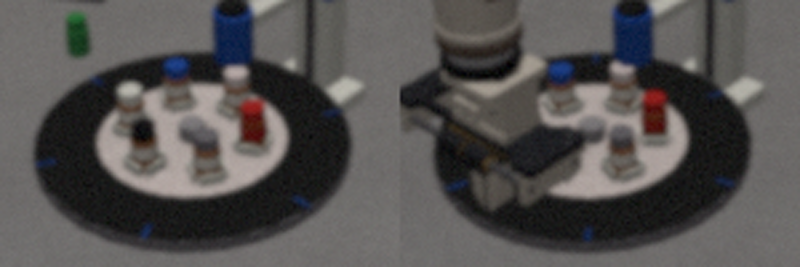

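The right half shows the platter has turned about as far as the finger, and the red cap moved up and right. I continue the stroke.

```bash
python3 - <<'E'
from stroke import *
t,z=np.load('st.npy')
t,z=sweep(t,56,z,6)
lift(t,.08); np.save('st.npy',[t,z]); print(manip.current_clock(),favg(8)[0]-f0)
snap('scene','s3');snap('side','d3'); snap('wrist','w3')
a=cv2.imread("pics/s3.png")[150:290,240:440];b=cv2.imread("pics/d3.png")[155:275,265:425]
cv2.imwrite("pics/s3c.png",cv2.resize(a,None,fx=4,fy=4,interpolation=cv2.INTER_CUBIC));cv2.imwrite("pics/d3c.png",cv2.resize(b,None,fx=5,fy=5,interpolation=cv2.INTER_CUBIC))
E
```

```text
15.8 0.04646 0.04769 Fz 10.08 tan -0.16 rad -2.31
21.5 0.04647 0.04764 Fz 9.99 tan 0.17 rad -2.63
27.2 0.04647 0.04757 Fz 10.0 tan 0.89 rad -2.75
33.0 0.04646 0.04752 Fz 10.06 tan 0.15 rad -2.72
38.8 0.04647 0.04747 Fz 10.65 tan 0.18 rad -3.6
44.5 0.04651 0.04747 Fz 10.51 tan 0.44 rad -3.34
50.2 0.04654 0.04746 Fz 10.46 tan 0.53 rad -3.42
56.0 0.04657 0.04745 Fz 10.42 tan 0.51 rad -3.53
21.1667 [-0.27783422 -0.03334725 -0.01073937]
```

View pics/s3c.png

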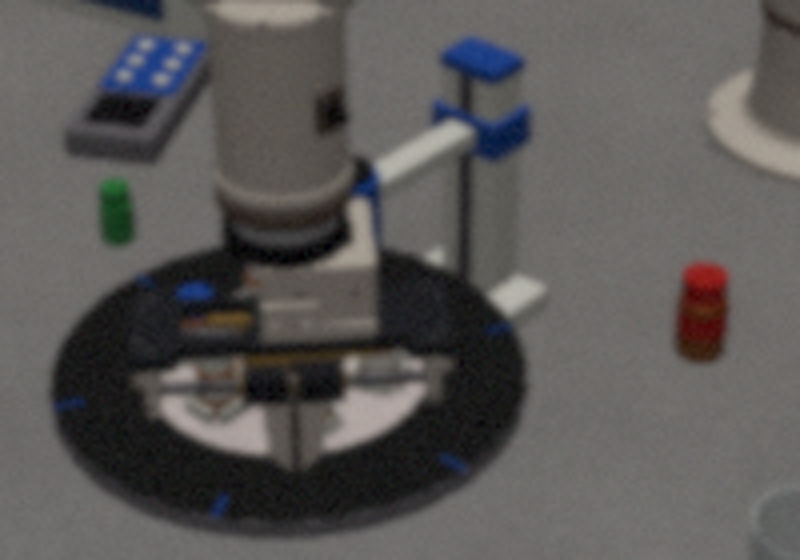

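View pics/d3c.png

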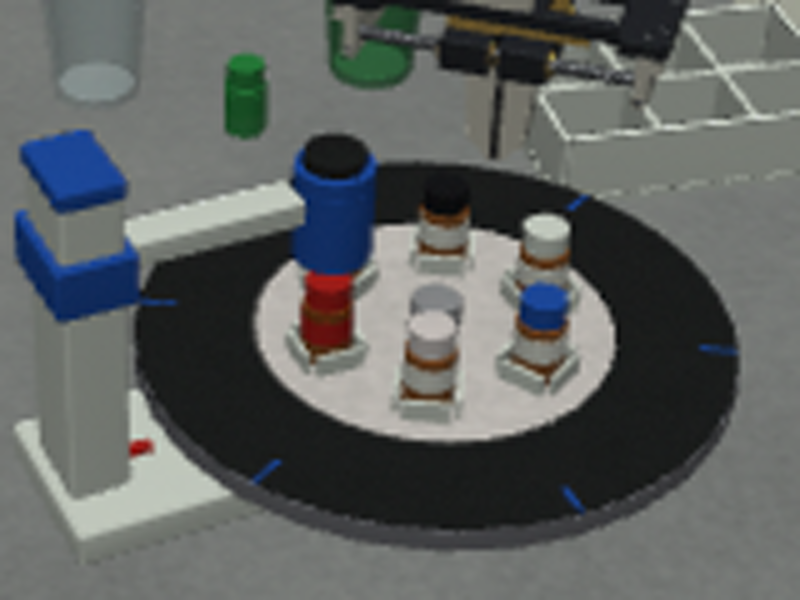

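Side view: the red vial (330,300) now stands almost under the sleeve (334,255). I measure the remaining angle from above.

```bash
python3 - <<'E'
from h import *
from bench import manip
p=manip.current_tool_pos(); manip.servo_line([p[0],p[1],.26],vel=.25)
manip.move_pose([.595,.01,.445],quat(0)); manip.sleep(.2)
c,im=snap("wrist","w4"); print(manip.current_clock(),manip.current_tool_pos())
cv2.imwrite("pics/w4c.png",cv2.resize(im[:, 100:540],(792,720),interpolation=cv2.INTER_CUBIC)[:440])
E
```

```text
23.5667 [0.59498088 0.01068818 0.44407669]
```

View pics/w4c.png

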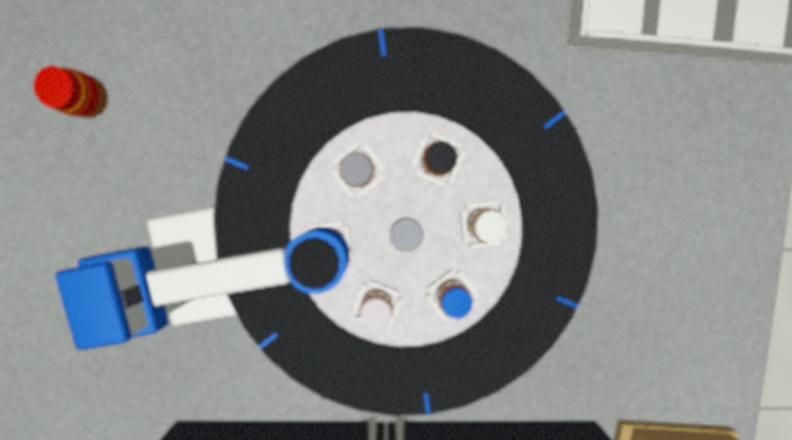

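```bash
python3 - <<'E'
from h import *
from bench import viewer,manip
c=viewer.get_calibration("wrist")
# subpixel ticks & caps in both pictures: blue ticks by HSV
def blobs(f):
    im=cv2.imread(f); h=cv2.cvtColor(im,cv2.COLOR_BGR2HSV)
    m=((h[...,0]>95)&(h[...,0]<125)&(h[...,1]>140)&(h[...,2]>70)).astype(np.uint8); m[230:]=0
    n,l,s,ce=cv2.connectedComponentsWithStats(m)
    return [(ce[i].round(2),s[i,4]) for i in range(1,n) if 10<s[i,4]<150]
ang={}
for f in('w1','w4'):
    b=blobs(f'pics/{f}.png'); P=back(c,[x[0] for x in b],.05)
    r=least_squares(lambda q:np.r_[np.hypot(P[:,0]-q[0],P[:,1]-q[1])-q[2]],[.611,.044,.155],loss='soft_l1',f_scale=.001)
    a=np.degrees(np.arctan2(P[:,1]-r.x[1],P[:,0]-r.x[0])); rad=np.hypot(P[:,0]-r.x[0],P[:,1]-r.x[1])
    print(f,r.x.round(4),[(round(x,2),round(y,4),s) for x,y,(q,s) in zip(a,rad,b)],(a%60).round(2), np.median(a%60))
snap('scene','s4');snap('side','d4')
a=cv2.imread("pics/s4.png")[185:255,285:385];b=cv2.imread("pics/d4.png")[170:270,265:365]
cv2.imwrite("pics/sd4.png",cv2.hconcat([cv2.resize(a[:70],(400,280),interpolation=cv2.INTER_CUBIC),cv2.resize(b,(400,400),interpolation=cv2.INTER_CUBIC)[:280]]))
cv2.imwrite("pics/w4d.png",cv2.resize(cv2.imread("pics/w4.png")[100:200,120:320],None,fx=4,fy=4,interpolation=cv2.INTER_CUBIC))
E
```

```text
w1 [0.6099 0.0443 0.1514] [(np.float64(97.6), np.float64(0.1511), np.int32(61)), (np.float64(37.51), np.float64(0.1515), np.int32(55)), (np.float64(157.7), np.float64(0.1515), np.int32(52)), (np.float64(-22.53), np.float64(0.1514), np.int32(44)), (np.float64(-142.26), np.float64(0.1514), np.int32(40)), (np.float64(-82.43), np.float64(0.1512), np.int32(43))] [37.6  37.51 37.7  37.47 37.74 37.57] 37.583205132838664
w4 [0.6105 0.0432 0.1519] [(np.float64(97.51), np.float64(0.1521), np.int32(60)), (np.float64(37.51), np.float64(0.1518), np.int32(51)), (np.float64(157.66), np.float64(0.1518), np.int32(51)), (np.float64(-22.4), np.float64(0.1518), np.int32(46)), (np.float64(-142.34), np.float64(0.1519), np.int32(40)), (np.float64(-82.35), np.float64(0.152), np.int32(43))] [37.51 37.51 37.66 37.6  37.66 37.65] 37.628799957629745
```

View pics/sd4.png

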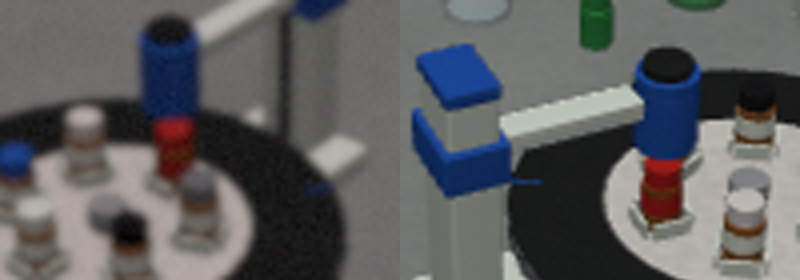

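View pics/w4d.png

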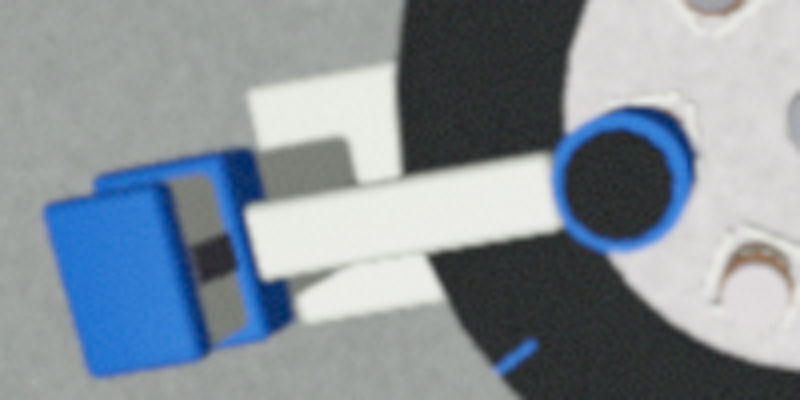

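```bash
python3 - <<'E'
from h import *
from bench import viewer
for n,f in(('scene','s4'),('side','d4')):
    c=viewer.get_calibration(n); im=cv2.imread(f'pics/{f}.png'); h=cv2.cvtColor(im,cv2.COLOR_BGR2HSV).astype(int)
    S=h[...,1]; H=h[...,0]
    blue=((H>100)&(H<130)&(S>120)); red=((H<6)|(H>172))&(S>120)
    pc=lambda a,z,off=0:proj(c,[[AX[0]+.065*np.cos(a),AX[1]+.065*np.sin(a),z]])[0] if False else None
    AX_=np.array([.6111,.0443])
    P=lambda a,z:proj(c,[[AX_[0]+.065*np.cos(np.radians(a)),AX_[1]+.065*np.sin(np.radians(a)),z]])[0]
    u=P(189.5,.14); v=P(187.6,.092)
    def cen(m,y,x):
        out=[]
        for r in range(int(y)-3,int(y)+4):
            w=np.where(m[r,int(x)-14:int(x)+15])[0]+int(x)-14
            if len(w): out.append((r,w.min(),w.max(),(w.min()+w.max())/2))
        return out
    print(n,'sleeve pred',u.round(1),[o[3] for o in cen(blue,u[1],u[0])],'red pred',v.round(1),[o[3] for o in cen(red,v[1],v[0])])
    print(' px per deg', (P(190.5,.12)-P(189.5,.12)).round(2))
E
```

```text
scene sleeve pred [327.5 203.8] [np.float64(327.0), np.float64(327.0), np.float64(327.0), np.float64(327.0), np.float64(327.0), np.float64(327.0), np.float64(327.0)] red pred [328.4 218.7] [np.float64(329.0), np.float64(328.0), np.float64(328.0), np.float64(328.0), np.float64(328.0), np.float64(328.0), np.float64(328.5)]
 px per deg [-0.3  -0.14]
side sleeve pred [331.7 197.9] [np.float64(332.5), np.float64(332.5), np.float64(332.5), np.float64(332.5), np.float64(332.5), np.float64(332.5), np.float64(331.5)] red pred [330.8 212.6] [np.float64(327.0), np.float64(330.5), np.float64(330.0), np.float64(330.0), np.float64(330.0), np.float64(330.0), np.float64(330.0)]
 px per deg [0.2  0.23]
```

```bash
python3 - <<'E'
from stroke import *
p,q=rim(50,.12); manip.move_pose(p,q)
p,q=rim(50,.054); manip.servo_line(p,q,.1)
f,z=favg(10); print('bias',(f-f0).round(2))
p,q=rim(50,.048); manip.servo_line(p,q,.02)
z=press(50,.0472)
t,z=sweep(50,52.9,z,3,vel=.02)
lift(t,.08); p=manip.current_tool_pos(); manip.servo_line([p[0],p[1],.26],vel=.25)
manip.move_pose([.595,.01,.445],quat(0)); manip.sleep(.2)
c,im=snap("wrist","w5");snap('scene','s5');snap('side','d5'); print(manip.current_clock())
h=cv2.cvtColor(im.copy(),cv2.COLOR_BGR2HSV)
m=((h[...,0]>95)&(h[...,0]<125)&(h[...,1]>140)&(h[...,2]>70)).astype(np.uint8); m[230:]=0
n,l,s,ce=cv2.connectedComponentsWithStats(m)
P=back(c,[ce[i] for i in range(1,n) if 10<s[i,4]<150],.05)
r=least_squares(lambda q:np.hypot(P[:,0]-q[0],P[:,1]-q[1])-q[2],[.611,.044,.155],loss='soft_l1',f_scale=.001)
print(r.x,(np.degrees(np.arctan2(P[:,1]-r.x[1],P[:,0]-r.x[0]))%60).round(2))
a=cv2.imread("pics/s5.png")[185:255,285:385];b=cv2.imread("pics/d5.png")[170:240,265:365]
cv2.imwrite("pics/sd5.png",cv2.hconcat([cv2.resize(a,(400,280),interpolation=cv2.INTER_CUBIC),cv2.resize(b,(400,280),interpolation=cv2.INTER_CUBIC)]))
E
```

```text
bias [-0.45  0.1   0.12]
press 0.0472 0.04856 [-0.91 -0.42  6.17]
press 0.04672 0.04831 [-1.45 -0.44  7.45]
press 0.0464 0.04814 [-1.26 -0.53  8.02]
press 0.04616 0.04799 [-1.7  -0.68  8.39]
press 0.04595 0.04789 [-1.82 -0.31  9.  ]
press 0.04583 0.04781 [-1.93 -0.79  9.28]
52.9 0.04574 0.04795 Fz 8.77 tan -1.04 rad -1.05
32.15
[0.61040255 0.04336771 0.15168574] [39.66 39.55 39.74 39.53 39.82 39.63]
```

View pics/sd5.png

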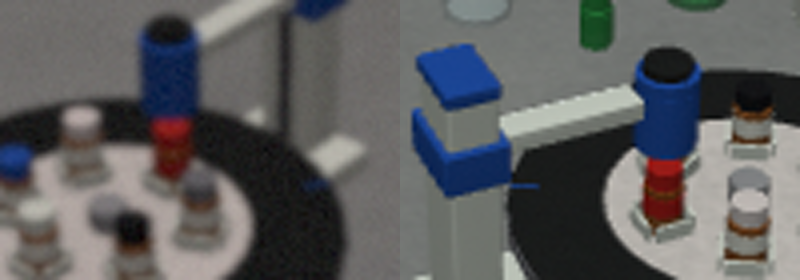

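Ticks put red at 189.65° against the stand's ≈189.5°, and the cap is centred under the sleeve in both views (scene 171 vs 169, side 664 vs 667 at 4x). The platter is released, so I push the head.

```bash
python3 - <<'E'
from stroke import *
x,y=AX+.065*np.array([np.cos(np.radians(189.5)),np.sin(np.radians(189.5))]); q=quat(np.radians(-80.5))
print(manip.solve_ik([x,y,.14],q))
manip.move_pose([x,y,.24],q); manip.servo_line([x,y,.190],q,.1)
f0,_=favg(10); print('bias',f0.round(2))
for z in [.184,.181,.178,.174,.170,.166,.162,.158,.154,.150,.147]:
    manip.servo_line([x,y,z],q,.03); f,za=favg(3); print(z,za.round(4),(f-f0).round(2))
    if (f-f0)[2]>12: print('stop');break
np.save('f0h.npy',f0); print(manip.current_clock())
E
```

```text
[ 0.54563386  0.53376916 -0.84340056  1.87606844  0.4859727   0.95034089
 -1.92596965]
bias [0.04 0.15 0.03]
0.184 0.1839 [-0.16 -0.41 -0.05]
0.181 0.1809 [-0.62 -0.35  0.2 ]
0.178 0.1778 [ 0.08 -0.23  0.26]
0.174 0.1737 [-0.54 -0.11 -0.04]
0.17 0.1697 [-0.04 -0.07  0.02]
0.166 0.1657 [-0.4   0.15  0.17]
0.162 0.1617 [ 0.05 -0.3  -0.64]
0.158 0.1577 [-0.36 -0.16  0.23]
0.154 0.1537 [-0.32 -0.29  0.14]
0.15 0.1497 [-0.2   0.51 -0.58]
0.147 0.1468 [-0.07  0.09 -0.53]
37.8583
```

```bash
python3 - <<'E'
from h import *
snap('scene','s6');snap('side','d6')
a=cv2.imread("pics/s6.png")[140:240,265:405];b=cv2.imread("pics/d6.png")[120:220,265:405]
cv2.imwrite("pics/sd6.png",cv2.hconcat([cv2.resize(x,(400,286),interpolation=cv2.INTER_CUBIC) for x in(a,b)]))
E
```

```text
(no output)
```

View pics/sd6.png

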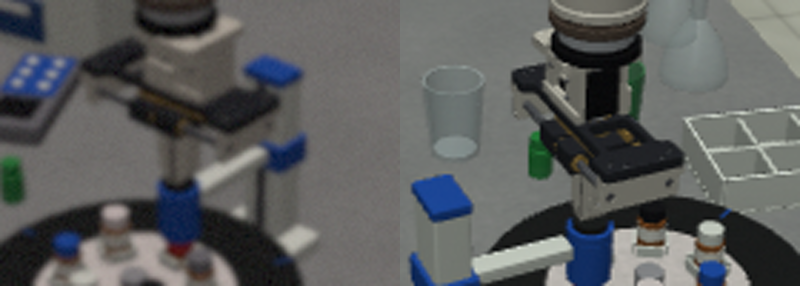

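The head has followed, with its sleeve at scene (180,210) over the red cap. I push on to the stop.

```bash
python3 - <<'E'
from stroke import *
x,y=AX+.065*np.array([np.cos(np.radians(189.5)),np.sin(np.radians(189.5))]); q=quat(np.radians(-80.5)); f0=np.load('f0h.npy')
z=.145
for k in range(14):
    manip.servo_line([x,y,z],q,.02); f,za=favg(4); F=(f-f0)[2]; print(round(z,4),za.round(5),(f-f0).round(2))
    if F>12: break
    z-=.0008 if F<4 else .0005
manip.servo_line([x,y,.25],q,.12); manip.move_pose([.595,.01,.445],quat(0)); manip.sleep(.3)
print(manip.current_clock(),manip.current_force())
snap('scene','s7');snap('side','d7');c,im=snap('wrist','w7')
a=cv2.imread("pics/s7.png")[165:265,265:405];b=cv2.imread("pics/d7.png")[165:265,265:405]
cv2.imwrite("pics/sd7.png",cv2.vconcat([cv2.hconcat([cv2.resize(x,(400,286),interpolation=cv2.INTER_CUBIC) for x in(a,b)]),cv2.resize(im[:250,100:540],(800,455))[:310]]))
E
```

```text
0.145 0.14493 [ 0.05 -0.48  0.38]
0.1442 0.14427 [-0.41 -0.04  2.15]
0.1434 0.14343 [-1.06 -0.43  2.87]
0.1426 0.14329 [-3.14 -1.02  8.75]
0.1421 0.14326 [-4.77 -1.23 12.92]
42.1417 [-0.18272415  0.31209669  0.63803685]
```

View pics/sd7.png

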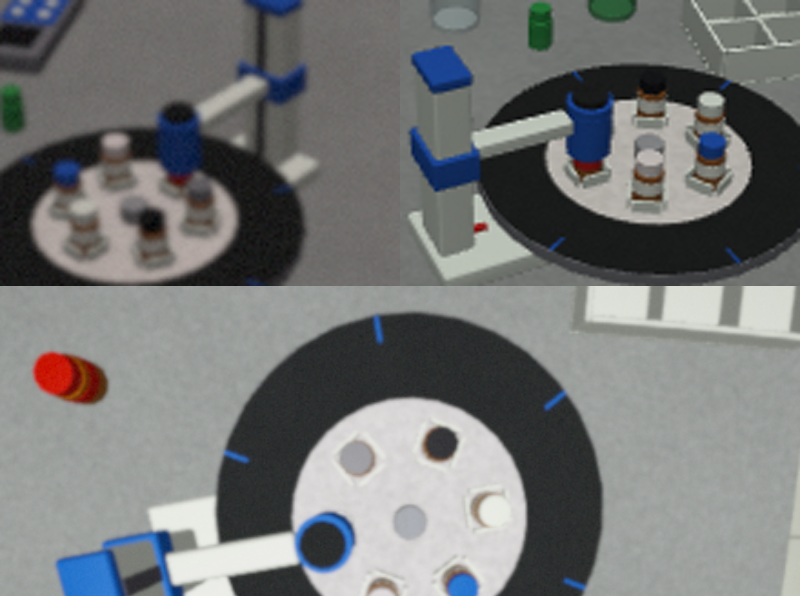

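The sleeve is down over the red vial and everything else is in place. The stop at 0.1433 m was stiff, not the platter spring giving way. Handing in.

```bash
python3 -c "
from bench import manip
print(manip.hand_in(),manip.current_clock())"
```

```text
the job is handed in; nothing more can be done
the job is handed in; nothing more can be done
```

The red-capped vial is under the reader's head and the head is pushed fully down over it. I handed in at about 42 s of the 72 s allowed.

- **Turning the platter:** I turned it about 62° by the rim in two strokes, pressing with 9 to 10.7 N, then lifted off. The rim ticks put the red vial at 189.65° against my estimate of about 189.5° ± 0.4° for the stand. That is under 1 mm off centre.
- **Pushing the head:** It moved freely and met a hard stop at a tip height of 0.1433 m, against a nominal 0.143 m. The reading at the stop was about 13 N, and I then lifted away.
- **Last pictures:** All three views show the sleeve over the red vial, with the other vials and the nearby bench things where they were and the arm clear.

Some readings did not agree:
- **Scale:** The wrist camera read the known radii about 1.5% small.
- **Stand yaw:** My estimates ranged from 8.4° to 10.6°, depending on the edge used.
- **Force:** At rest the sensor showed almost none of the platter's drag or the head's slide friction, so those were not confirmed by force. It was only read at the pauses, so brief peaks while moving were not seen.

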